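Refit the filter cassette of the bench dust extractor

ROBOT

A 7-joint arm with a two-finger parallel gripper is mounted at the origin on a cart in front of the work surface, level with it; the furniture and walls round the work are solid. World frame = base frame: x ahead of the robot, y to its left, z up, the work surface at z = 0. Lengths are in m, angles in rad, forces in N, time in s.
With the tool pointing down it reaches from about 0.4 to 0.85 m from the base axis. Payload 10.4 kg.
Tool frame: the origin (TCP) lies at the very end of the fingers, on their centre line; the grasp point (between the pads) lies 19 mm behind it; z points along the fingers, y is the line along which they close (so a half turn about z gives the same grasp; the last joint's range is limited). The gripper opens to 87 mm and grips with 3 to 60 N. Pads are 19 mm wide; open, the fingers measure 117 mm over their backs; the gripper's body (75 mm by 190 mm) begins 51 mm behind the grasp point.
Start: joints at [-1.166, 0.332, -0.065, 1.46, 0.022, 1.35, -0.088], TCP at [0.259, 0.569, 0.223] pointing down, gripper open.
Joint ranges: [-2.6, 2.6], [-0.5, 2.12], [-1.47, 1.34], [0.16, 2.42], [-1.27, 4.41], [0.06, 2.06], [-2.6, 2.6]. Speed limits (rad/s): [2.22, 2.22, 2.79, 2.79, 3.14, 3.14, 3.14].

INTERFACE

Orientations are given as a unit quaternion [x, y, z, w].
In Python, from bench import read_state, cams, workorder gives the robot as it stands.
- The arm moves only by the shell command python3 -m crank 'ROWS' [FORCE]. ROWS is text: rows parted by semicolons, each of 5 numbers parted by spaces: the shift along the tool's x, y, z scaled (see below), then the turn about the tool's z scaled (see below), then the opening, from -1 (shut) to 1 (fully open). In form: dx dy dz yaw jaw; .... A call has 1 to 10 rows; each row shifts and turns the commanded pose from where the row before left it, along the tool's axes as they then stand; what a row does not reach is not made up. The controller multiplies each number of a shift by 200 mm and each number of a turn by 90 degrees. A row lasts 1/10 s, in which the tool goes at most 50 mm and 8.59 degrees, less where a joint would pass 70% of its speed; a pose out of reach is approached as far as the arm can. A call with a number of a shift or a turn outside -1 to 1 is refused whole. A call with a gripper value outside its range is refused whole. The fingers move at their own pace and stop on an object; FORCE is the grip in N (left out, the last holds). Time passes only in rows, so rows that do not move let the fingers close. It gives the time, the measured TCP pose, the force, the opening and the grip force at its end, in the units of the state.
- read_state(): the state, without advancing time (a new reading comes with each control period).
- cams.camera(name): name is "side" or "top" or "wrist"; returns a dict with "img" (420x560x3 uint8, blue, green, red), "K" (3x3 intrinsics, pixels), "dist" ([k1, k2, p1, p2, k3] as OpenCV has them; the pictures are not rectified), "xyz" and "attitude" of the camera in the world; the wrist camera has in their place "mount" (4x4, takes a point from camera to tool coordinates, whose origin is the TCP and whose axes are the flange's). Camera axes: x right, y down, z forward; pixel columns grow to the right and rows downward; lengths in m; the calibration is good to about 2 mm. A picture is of the moment at which its call begins: read the wrist's pose just before it. There is no depth.
- workorder.close_job(): hands the job in; it is judged then, once.
The state is a dict: "time": time; "joint_positions": joint angles; "joint_vel": joint speeds; "joint_torque": joint torques, N m; "ee_pos": TCP position; "eef_rot": TCP orientation; "ft_force": force on the tool from outside, world axes, zero at the start; "torque": the same for the moment, N m; "width": finger opening in m; "grip_force": force on a finger pad.
Only numpy, scipy, OpenCV 4.12 (cv2) and the standard library are available. Lean on these libraries where they do the work, as an engineer would, in place of code of your own. Each camera call takes 0.05 s, during which the arm holds its last target. There are 200 camera calls.

TASK

The filter cassette of the bench dust extractor has been slid part way out: push it fully home between the cheeks, then take the T-key from its stand and use it to turn both slotted latches a full quarter turn, so that their fingers lie square across the cassette and hold it in. Put the T-key back upright in its stand at the end. Turn the latches only with the key, not with the gripper itself, and leave the bottles and the tan block standing where they are.

Things in the scene. Friction and masses are not known exactly. Their poses are not given: they have to be found in the camera images.
- extractor: Dust extractor, off-white, fixed. Two cheeks (46 mm wide, 105 deep) left (+y) and right of a bay 136 mm wide, floor the worktop; behind, the fan housing, x 105 to 165 mm, 228 wide, 150 high (a spigot on top to 180). Cheek tops slope up at 30 deg, from 50 mm high in front to 111. Origin: on the worktop, centre of the bay's mouth, at the cheeks' front; x into the bay (push direction), y left.
- cassette: Loose filter cassette, about 0.5 kg: aluminium wedge with slatted sloping top, 130 mm wide (y), 105 deep (x), 50 high at its flat upright front, 111 at the rear. Stands with its rear already in the bay (3 mm play a side). Origin: middle of the lower front edge; x to its rear. Fully home, its rear meets the housing, front and top are flush with the cheeks, origin = extractor's origin.
- latch_left (a joint): Turn of the latch on the left (+y) cheek, rad: 0 = released, finger points up the slope; 1.57 = locked (stop), finger points right, across the cassette. Grows clockwise seen from above. Starts at 0 to 0.28; friction about 0.1 N m, stays where left. The finger reaches 44 mm from the axis, 13 mm wide, 3 mm above the slope, so it cannot swing over a cassette that stands out of the bay.
- latch_right (a joint): The same for the latch on the right (-y) cheek, mirrored: 0 = released, finger up the slope; 1.57 = locked, finger points left, across the cassette. Grows counter-clockwise seen from above.
- slot_left (a point): Mouth of the slot in the left latch's round steel head (36 mm across, its top 20 mm above the slope). Point on the latch's axis, level with the head's top; z is the axis, out of the head, 30 deg from vertical, leaning to the extractor's front; x runs along the slot toward the finger's end. Slot 25 mm long, 7 wide, 9 deep, closed at both ends. The frame turns with the latch.
- slot_right (a point): The same for the right latch.
- t_key: Loose T-key, 114 mm long, 0.12 kg, all bright steel. Origin: middle of the blade's tip; z up the shaft, x along blade and crossbar. Blade 20 mm wide (x), 4.5 thick (y), 2.6 at the tip, 12 long below a shoulder 21 across; shaft 12 across; collar 34 across, z 50 to 56 mm; crossbar 90 long (x), 14 thick (y), z 96 to 114 mm. Stands upright in its stand, collar on the rim.
- key_stand: Stand of the T-key, fixed: round aluminium post 52 mm across, 62 high, on a dark steel foot 80 mm across, with an upright bore 26 mm across and 54 deep, open at the top. Origin: centre of the underside, on the bore's axis. With the key in place, the key's origin is 12 mm above this one.
- amber_bottle: Bystander: dark dropper bottle with black cap, 39 mm across, 104 high, upright on the worktop, left of the extractor's rear. Origin: centre of its underside.
- plain_bottle: Bystander: a second dropper bottle of the same size and look, behind the key stand. Origin: centre of its underside.
- tan_block: Bystander: tan ceramic block, 68 x 140 x 44 mm, lying left of the key stand. Origin: centre of its underside.
Not all that is in view belongs to the job. What is shaped like the key_stand but orange or red is not meant.

How it is judged:
On the way, in this order (a step that is already met when the one before it is completed fails the run):
1. the cassette is fully home in the bay, within 5 mm (x of cassette in the frame of extractor above -0.005 m and z of cassette in the frame of extractor below 0.004 m and angle between cassette's own z axis and vertical below 0.05 rad), for 0.2 s.
2. both latches are turned to their locked position (at least 77 of the 90 degrees), with the cassette still home (all of step 1 and value of joint each of latch_left, latch_right above 1.35 rad), for 0.2 s.
At the end, for the whole second after the job is handed in: The cassette is within 5 mm of fully home and flat on the worktop, both latches are turned to at least 77 of their 90 degrees (1.35 rad), and the T-key stands upright in its stand at rest (within 6 mm sideways, its collar within 4 mm of the rim, tilted less than 6 degrees) (all of step 2 and horizontal distance between t_key and key_stand below 0.006 m and z of t_key in the frame of key_stand between 0.008 and 0.016 m and angle between t_key's own z axis and vertical below 0.1 rad and linear speed of each of t_key, cassette below 0.02 m/s); the robot touches nothing.
It fails at once if the gripper or arm itself pushes a latch (over 2 N) (contact force between any of the fingers, the arm and latch_left above 2 N or contact force between any of the fingers, the arm and latch_right above 2 N).
It fails at once if a bottle or the tan block is moved by more than 20 mm (distance of any of amber_bottle, plain_bottle, tan_block from where it was at the start of the episode above 0.02 m).
It also fails if it takes over 67 s, if anything falls off the work surface, if the arm or the gripper's body presses on something with over 40 N, if the wrist force passes 120 N, or if a joint passes its speed limit or range.

## Working session

There is one attempt and no reset: what is moved stays moved. The work goes in short steps, Python scripts to look and compute and a shell command to move; the robot and the scene stay as the last step left them, time stands still between calls to the robot, and variables do not carry over. Pictures are saved under pics/ and viewed, at most 10 in all, crops included, and the job is handed in when it is done.

```bash
mkdir -p pics; ls; cat > h.py <<'E'
import numpy as np,cv2,sys
from scipy.spatial.transform import Rotation as R
from bench import read_state,cams
def grab(n):
    s=read_state(); c=cams.camera(n)
    if 'mount' in c:
        T=np.eye(4);T[:3,:3]=R.from_quat(s['eef_rot']).as_matrix();T[:3,3]=s['ee_pos'];c['T']=T@np.array(c['mount'])
    else:
        a=np.array(c['attitude']);T=np.eye(4)
        T[:3,:3]=a if a.shape==(3,3) else R.from_quat(a).as_matrix();T[:3,3]=c['xyz'];c['T']=T
    return c
def ray(c,uv):
    p=cv2.undistortPoints(np.array([[uv]],float),np.array(c['K']),np.array(c['dist']))[0,0]
    return c['T'][:3,3],c['T'][:3,:3]@np.array([p[0],p[1],1])
def onz(c,uv,z):
    o,d=ray(c,uv);return o+d*(z-o[2])/d[2]
def proj(c,P):
    Ti=np.linalg.inv(c['T']);return cv2.projectPoints(np.array(P,float).reshape(-1,3),cv2.Rodrigues(Ti[:3,:3])[0],Ti[:3,3],np.array(c['K']),np.array(c['dist']))[0][:,0]
def tri(cu):
    A=np.zeros((3,3));b=np.zeros(3)
    for c,uv in cu:
        o,d=ray(c,uv);d/=np.linalg.norm(d);M=np.eye(3)-np.outer(d,d);A+=M;b+=M@o
    return np.linalg.solve(A,b)
E
python3 - <<'E'
from h import *
s=read_state();print({k:np.round(v,3).tolist() for k,v in s.items()})
for n in('side','top','wrist'):
    c=grab(n);cv2.imwrite(f'pics/{n}0.png',c['img']);print(n,np.round(c['T'],3).tolist(),np.round(c['K'],1).tolist())
    if n=='wrist':print(np.round(c['mount'],3).tolist())
E
```

```text
pics
{'time': 0.0, 'joint_positions': [-1.166, 0.333, -0.065, 1.461, 0.022, 1.35, -0.088], 'joint_vel': [0.0, -0.001, 0.0, 0.001, -0.001, 0.0, 0.001], 'joint_torque': [-0.0, -62.328, 0.025, -38.989, -0.061, 0.04, 0.0], 'ee_pos': [0.259, 0.568, 0.222], 'eef_rot': [0.212, 0.977, -0.001, -0.0], 'ft_force': [-0.393, -0.719, 0.674], 'torque': [-0.038, -0.027, 0.057], 'grip_force': 0.0, 'width': 0.087}
side [[0.978, -0.108, 0.179, 0.3], [-0.209, -0.493, 0.845, -0.963], [-0.003, -0.864, -0.504, 0.699], [0.0, 0.0, 0.0, 1.0]] [[414.7, 0.0, 278.8], [0.0, 414.7, 213.6], [0.0, 0.0, 1.0]]
top [[0.016, -0.991, 0.134, 0.318], [-1.0, -0.016, -0.005, 0.053], [0.007, -0.134, -0.991, 1.518], [0.0, 0.0, 0.0, 1.0]] [[427.5, 0.0, 285.5], [0.0, 427.5, 213.5], [0.0, 0.0, 1.0]]
wrist [[0.415, 0.869, 0.269, 0.185], [0.91, -0.396, -0.124, 0.602], [-0.001, 0.296, -0.955, 0.384], [0.0, 0.0, 0.0, 1.0]] [[344.0, 0.0, 276.9], [0.0, 344.0, 206.3], [0.0, 0.0, 1.0]]
[[-0.0, -0.955, -0.296, 0.082], [1.0, -0.0, 0.0, -0.0], [-0.0, -0.296, 0.955, -0.162], [0.0, 0.0, 0.0, 1.0]]
```

View pics/side0.png

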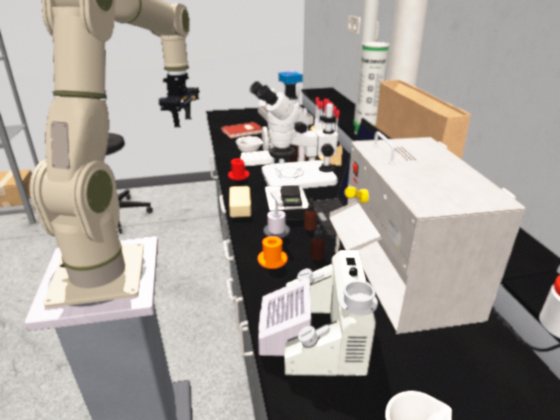

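View pics/top0.png

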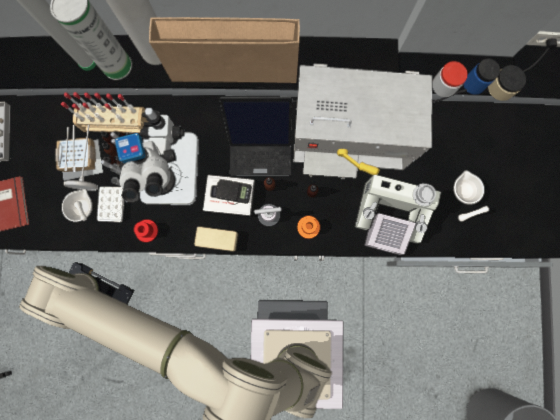

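Side view: the grey/silver key stand with the T-key is at (276,222), the extractor at (335,320) and the cassette at (285,315). Top view: the key is at (268,213), cassette (390,233), latches about (368,212) and (430,228), amber bottle (312,189) or (269,184), and tan block (216,238).
Candidates for the stand: silver, top (268,213), chosen; orange, top (309,227), decoy; red, top (146,230), decoy.

```bash
python3 - <<'E'
from h import *
c=grab('top');s=grab('side')
print('key',onz(c,(268,213),.12),'orange',onz(c,(309,227),.06),'cass front corners',onz(c,(366,245),.05),onz(c,(408,254),.05))
print('latches',onz(c,(368,212),.1),onz(c,(430,228),.1),'spigot',onz(c,(427,193),.18))
print('bott',onz(c,(269,184),.1),onz(c,(312,189),.1),'yellow',onz(c,(365,165),.2))
print(tri([(c,(268,213)),(s,(276,212))]))
a=cv2.resize(c['img'][150:270,180:470],None,fx=2.7,fy=2.7,interpolation=cv2.INTER_CUBIC);cv2.imwrite('pics/topc.png',a)
E
```

```text
key [0.50784082 0.10387832 0.12      ] orange [ 0.46987487 -0.03549892  0.06      ] cass front corners [ 0.41167252 -0.23333945  0.05      ] [ 0.38255347 -0.37926422  0.05      ]
latches [ 0.5195291  -0.23133155  0.1       ] [ 0.46861292 -0.4416153   0.1       ] spigot [ 0.57303628 -0.40734275  0.18      ]
bott [0.60951224 0.10334146 0.1       ] [ 0.59480139 -0.04216313  0.1       ] yellow [ 0.65589269 -0.20351959  0.2       ]
[0.51673356 0.10554976 0.06819469]
```

View pics/topc.png

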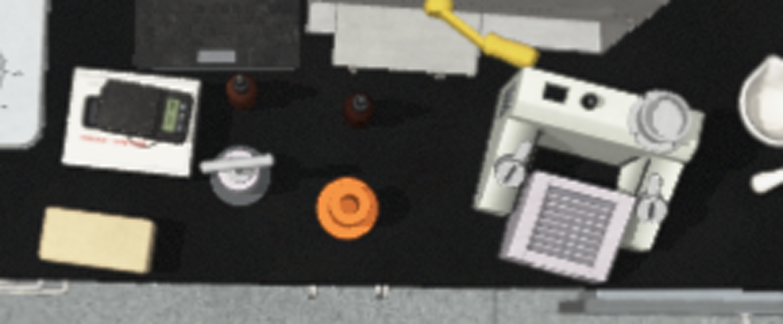

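```bash
python3 -m crank '-.175 -.165 -.02 0 1;-.175 -.165 -.02 0 1;-.175 -.165 -.02 0 1;-.175 -.165 -.02 0 1;-.175 -.165 -.02 0 1;-.175 -.165 -.02 0 1;-.175 -.165 -.02 0 1;-.175 -.165 -.02 0 1;-.175 -.165 0 0 1;-.175 -.165 0 0 1' 30; python3 -m crank '0 0 0 -.06 1; 0 0 0 -.06 1;0 0 0 0 1'
python3 - <<'E'
from h import *
c=grab('wrist');cv2.imwrite('pics/wkey.png',c['img'])
import pickle;c={k:np.array(v) for k,v in c.items()};pickle.dump(c,open('wkey.pkl','wb'))
print(read_state()['ee_pos'],read_state()['joint_positions'])
E
```

```text
time: 1.25
ee_pos: [0.4412, 0.1213, 0.2549]
eef_rot: [0.212, 0.977, 0.0, 0.0]
ft_force: [1.4, 0.1, -0.4]
width: 0.0872
grip_force: 0.0
time: 1.55
ee_pos: [0.4408, 0.123, 0.2545]
eef_rot: [0.119, 0.993, 0.0, -0.0]
ft_force: [0.3, 0.2, -0.0]
width: 0.0868
grip_force: 0.0
[0.44075246 0.12326094 0.2545332 ] [-0.6994599  -0.07515893  0.31243644  1.84493592  0.02339419  1.36820872
  0.93702017]
```

View pics/wkey.png

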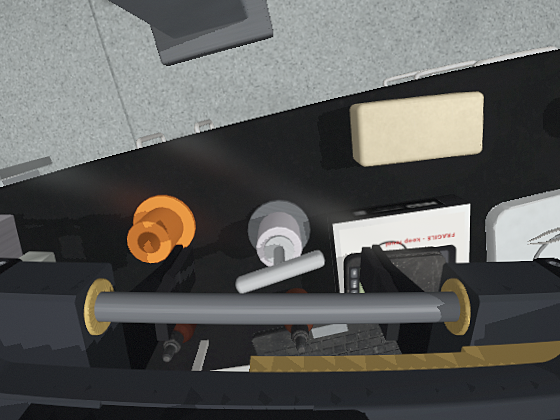

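The wrist picture shows the T-key crossbar from (238,285) to (323,260), the grey foot at (278,215), the orange decoy at (150,240) and the tan block at (418,128). The silver key is confirmed. Next I look at the extractor from above.

```bash
python3 -m crank '-.1 -.197 -.02 0 1;-.1 -.197 -.02 0 1;-.1 -.197 -.02 0 1;-.1 -.197 -.02 0 1;-.1 -.197 -.02 0 1;-.1 -.197 0 0 1;-.1 -.197 0 0 1;-.1 -.197 0 0 1;-.1 -.197 0 0 1;-.1 -.197 0 0 1'; python3 -m crank '0 0 0 0 -1; 0 0 0 0 -1;0 0 0 0 -1'
python3 - <<'E'
from h import *
c=grab('wrist');cv2.imwrite('pics/wext.png',c['img'])
import pickle;c={k:np.array(v) for k,v in c.items()};pickle.dump(c,open('wext.pkl','wb'))
E
```

```text
time: 2.6
ee_pos: [0.5425, -0.3079, 0.2744]
eef_rot: [0.12, 0.993, 0.0, 0.0]
ft_force: [-0.4, 0.5, 0.6]
width: 0.087
grip_force: 0.0
time: 2.9
ee_pos: [0.5422, -0.3056, 0.2744]
eef_rot: [0.119, 0.993, 0.0, -0.0]
ft_force: [0.8, 0.0, 0.8]
width: 0.0703
grip_force: 0.0
```

View pics/wext.png

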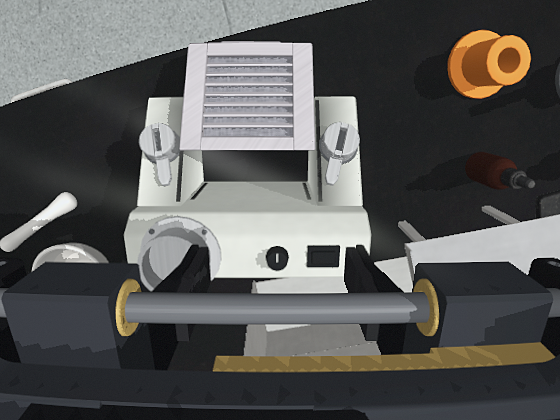

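The picture shows the cassette front edge at (188..312,43), cheek fronts at row 97, columns 149 and 356, the housing front edge at about row 210, and latch heads at (160,142) right and (341,142) left. Next is a close crop.

```bash
python3 - <<'E'
from h import *
import pickle;c=pickle.load(open('wext.pkl','rb'));im=c['img']
a=cv2.resize(im[85:195,125:205],None,fx=5,fy=5,interpolation=cv2.INTER_CUBIC)
b=cv2.resize(im[85:195,300:380],None,fx=5,fy=5,interpolation=cv2.INTER_CUBIC)
cv2.imwrite('pics/heads.png',np.hstack([a,b]))
l,r=onz(c,(356,97),.05),onz(c,(149,97),.05);print('cheek',l,r,np.linalg.norm(l-r))
y=l-r;print('yaw',np.degrees(np.arctan2(-y[0],y[1])))
h1,h2=onz(c,(368,209),.15),onz(c,(127,209),.15);y=h1-h2;print('hous',h1,h2,np.linalg.norm(y),np.degrees(np.arctan2(-y[0],y[1])))
k1,k2=onz(c,(312,43),.05),onz(c,(188,43),.05);y=k1-k2;print('cass',k1,k2,np.linalg.norm(y),np.degrees(np.arctan2(-y[0],y[1])))
E
```

```text
cheek [ 0.47902392 -0.20200685  0.05      ] [ 0.42476859 -0.42074837  0.05      ] 0.22536968300367688
yaw -13.930175776728273
hous [ 0.57052885 -0.23022861  0.15      ] [ 0.51991036 -0.43750535  0.15      ] 0.21336794281386415 -13.723445072803383
cass [ 0.41444586 -0.23681577  0.05      ] [ 0.38288874 -0.36283003  0.05      ] 0.12990551556565735 -14.059156838928693
```

View pics/heads.png

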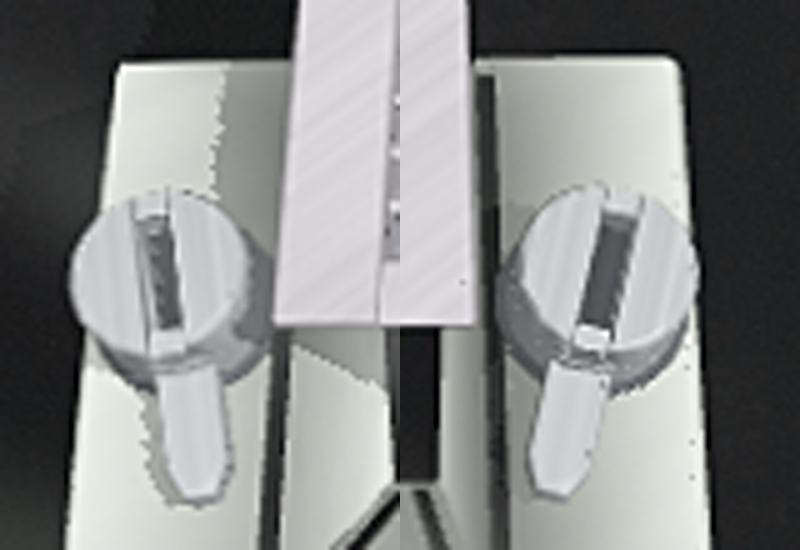

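```bash
cat >> h.py <<'E'
E0=np.array([.4519,-.3114,0]);YAW=np.radians(-13.9)
ER=R.from_euler('z',YAW).as_matrix()
def ext(p): return ER.T@(np.asarray(p)-E0)
def wor(p): return ER@np.asarray(p)+E0
n30=np.array([-.5,0,.8660254])
def onslope(c,uv,h):  # point on plane h above the slope, in extractor frame
    o,d=ray(c,uv);o=ext(o);d=ER.T@d;p0=np.array([0,0,.05])+h*n30
    return o+d*((p0-o)@n30)/(d@n30)
E
python3 - <<'E'
from h import *
import pickle;c=pickle.load(open('wext.pkl','rb'))
for nm,hc,ft in(('R',(157,139),(164.5,184)),('L',(341.2,139),(329,183.5))):
    p=onslope(c,hc,.02);q=onslope(c,ft,.008);a=p-.012*n30;d=q-a
    print(nm,p,wor(p),'tip',q,'ang',np.degrees(np.arctan2(d[1],d[0]/np.cos(np.pi/6))),np.linalg.norm(d))
E
python3 -m crank '.22 -.033 0 0 -1;.22 -.033 0 0 -1;.22 -.033 0 0 -1;.22 -.033 0 0 -1;0 0 .24 0 -1;0 0 .24 0 -1;0 0 .24 0 -1;0 0 .24 0 -1;0 0 .1 0 -1;0 0 0 0 -1' 40
```

```text
R [ 0.04069151 -0.09147479  0.09658727] [ 0.46942511 -0.40997133  0.09658727] tip [ 0.08375516 -0.08420216  0.10759367] ang 9.644230341361066 0.0434109400980048
L [0.04060722 0.09013663 0.0965386 ] [ 0.51297145 -0.23365789  0.0965386 ] tip [0.0830171  0.07844968 0.10716755] ang -15.534822426627391 0.04363664743597023
time: 3.95
ee_pos: [0.3632, -0.2887, 0.0604]
eef_rot: [0.119, 0.993, 0.001, -0.002]
ft_force: [0.1, -0.6, -0.0]
width: 0.0005
grip_force: 0.0
```

```bash
python3 -m crank '0 0 .12 0 -1;0 0 0 0 -1;-.06 0 0 0 -1;-.06 0 0 0 -1;-.06 0 0 0 -1;-.06 0 0 0 -1;-.06 0 0 0 -1;0 0 0 0 -1'; python3 -c "
from h import *;s=read_state();print(ext(s['ee_pos']),s['ft_force'])"
```

```text
time: 4.75
ee_pos: [0.425, -0.3055, 0.0387]
eef_rot: [0.119, 0.993, -0.001, 0.001]
ft_force: [-0.0, -0.8, -0.0]
width: 0.0002
grip_force: 0.0
[-0.02751694 -0.00070561  0.03867709] [-0.00250265 -0.8195413  -0.03747364]
```

```bash
python3 -m crank '-.03 0 0 0 -1;-.03 0 0 0 -1;0 0 0 0 -1'; python3 -m crank '-.02 0 0 0 -1;-.02 0 0 0 -1;0 0 0 0 -1'; python3 - <<'E'
from h import *;s=read_state();print(ext(s['ee_pos']),s['ft_force'])
c=grab('side');cv2.imwrite('pics/s1.png',cv2.resize(c['img'][240:390,230:400],None,fx=3.5,fy=3.5,interpolation=cv2.INTER_CUBIC))
E
```

```text
time: 5.05
ee_pos: [0.4352, -0.308, 0.0385]
eef_rot: [0.119, 0.993, -0.0, 0.0]
ft_force: [-0.0, 0.6, -0.2]
width: 0.0004
grip_force: 0.0
time: 5.35
ee_pos: [0.4409, -0.3098, 0.0382]
eef_rot: [0.12, 0.993, 0.0, -0.001]
ft_force: [-7.7, 1.1, 4.6]
width: 0.0005
grip_force: 4.0
[-0.01106638 -0.00104269  0.03817257] [-7.71674529  1.09545659  4.55660553]
```

View pics/s1.png

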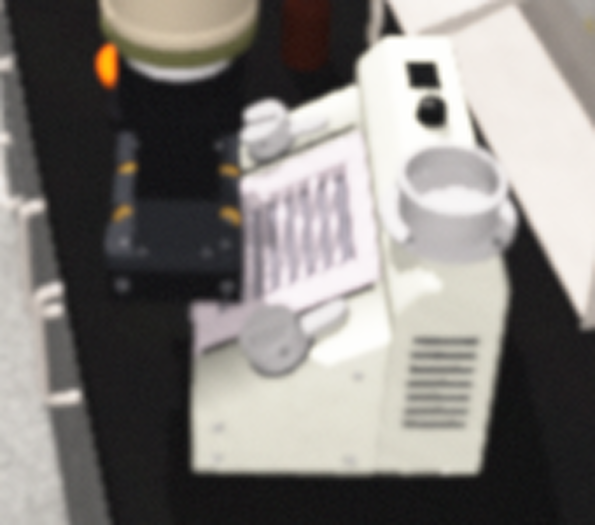

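The crop shows the cassette nearly flush with the cheeks and the gripper clear of the latch heads. I push a little more to confirm it has bottomed.

```bash
python3 -m crank '-.02 0 0 0 -1;0 0 0 0 -1'; python3 -c "
from h import *;s=read_state();print(ext(s['ee_pos']),s['ft_force'])"
```

```text
time: 5.6
ee_pos: [0.441, -0.3098, 0.0375]
eef_rot: [0.12, 0.993, 0.002, -0.005]
ft_force: [-23.6, 8.1, 16.7]
width: 0.0003
grip_force: 12.2
[-0.0109091  -0.00109766  0.03751601] [-23.5533884    8.08707526  16.68169848]
```

```bash
python3 -m crank '.05 0 0 0 -1;.2 0 0 0 -1;0 0 -.23 0 -1;0 0 -.23 0 -1;0 0 -.23 0 -1;0 0 -.23 0 -1;0 0 -.23 0 -1'; python3 -m crank '-.035 .213 0 0 1;-.035 .213 0 0 1;-.035 .213 0 0 1;-.035 .213 0 0 1;-.035 .213 0 0 1;-.035 .213 0 0 1;-.035 .213 0 0 1;-.035 .213 0 0 1;-.035 .213 0 0 1;-.035 .213 0 0 1';python3 -m crank '0 0 0 0 1;0 0 0 0 1'
python3 - <<'E'
from h import *
c=grab('wrist')
import pickle;c={k:np.array(v) for k,v in c.items()};pickle.dump(c,open('wkey.pkl','wb'))
u=proj(c,[.51,.104,.11])[0].astype(int);print(u)
x0,y0=max(u[0]-70,0),max(u[1]-75,0);print(x0,y0)
cv2.imwrite('pics/wk2.png',cv2.resize(c['img'][y0:y0+130,x0:x0+170],None,fx=4.5,fy=4.5,interpolation=cv2.INTER_CUBIC))
E
```

```text
time: 6.3
ee_pos: [0.3977, -0.299, 0.2709]
eef_rot: [0.119, 0.993, 0.0, 0.001]
ft_force: [1.6, 0.1, -0.7]
width: 0.0005
grip_force: 0.0
time: 7.3
ee_pos: [0.5674, 0.1005, 0.2689]
eef_rot: [0.119, 0.993, 0.001, 0.001]
ft_force: [0.2, -0.2, 1.2]
width: 0.0726
grip_force: 0.0
time: 7.5
ee_pos: [0.5669, 0.0994, 0.2683]
eef_rot: [0.118, 0.993, -0.0, 0.0]
ft_force: [-0.0, -1.2, -0.0]
width: 0.0845
grip_force: 0.0
[267 129]
197 54
```

View pics/wk2.png

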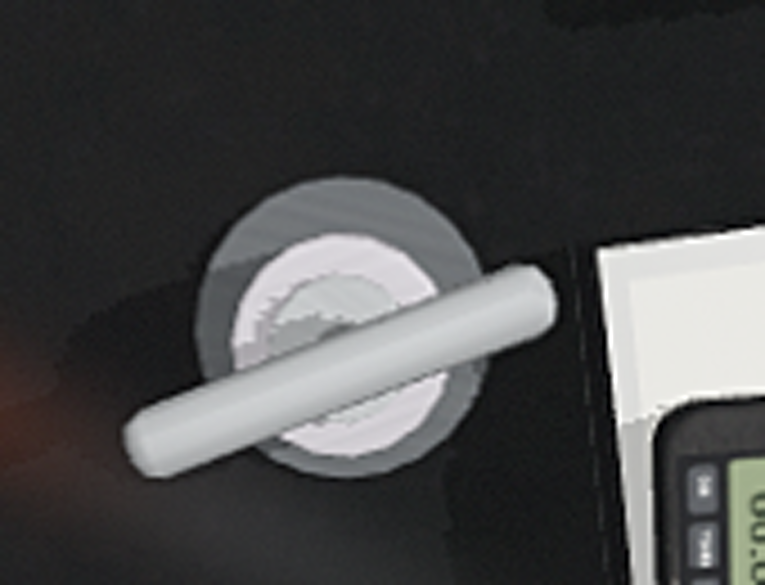

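The crop shows the key standing in the silver post, crossbar from crop (138,447) to (543,298), post top centred at (342,345), foot at (343,327).

```bash
python3 - <<'E'
from h import *
import pickle;c=pickle.load(open('wkey.pkl','rb'))
f=lambda p:(np.array(p)/4.5+[197,54])
a,b=onz(c,f((127,447)),.12),onz(c,f((555,295)),.12);d=b-a
print('bar',a,b,np.linalg.norm(d),(a+b)/2,'ang',np.degrees(np.arctan2(d[1],d[0])))
print('post',onz(c,f((342,345)),.062),'foot',onz(c,f((343,327)),.008))
s=read_state();Rm=R.from_quat(s['eef_rot']).as_matrix();print('tool x ang',np.degrees(np.arctan2(Rm[1,0],Rm[0,0])),s['ee_pos'],np.round(s['joint_positions'],2))
E
```

```text
bar [0.52118619 0.0619591  0.12      ] [0.51215705 0.15169586 0.12      ] 0.09018986133144433 [0.51667162 0.10682748 0.12      ] ang 95.74565361175713
post [0.51641253 0.10703247 0.062     ] foot [0.51612048 0.10678208 0.008     ]
tool x ang 166.2768664005205 [0.56673387 0.09795425 0.26856925] [-0.68  0.21  0.5   1.55 -0.1   1.41  1.16]
```

```bash
python3 -m crank '.24 -.015 0 0 .2;.015 0 0 .087 .2;0 0 0 .087 .2;0 0 0 .087 .2;0 0 0 .087 .2;0 0 0 .087 .2;0 0 0 .087 .2;0 0 0 .087 .2;0 0 0 .087 .2;0 0 0 .087 .2' 60; cat >> h.py <<'E'
def st(tx,ty):
    s=read_state();Rm=R.from_quat(s['eef_rot']).as_matrix();d=np.array([tx,ty])-s['ee_pos'][:2]
    print('ang',np.degrees(np.arctan2(Rm[1,0],Rm[0,0])),'pos',s['ee_pos'],'F',np.round(s['ft_force'],1),'M',np.round(s['torque'],2),'w',s['width'])
    print('need units dx dy',Rm[:2,0]@d/.2,Rm[:2,1]@d/.2)
E
python3 -c "
from h import *;st(.5165,.1069)"
```

```text
time: 8.55
ee_pos: [0.5163, 0.1059, 0.269]
eef_rot: [0.673, 0.739, 0.001, 0.0]
ft_force: [0.4, -0.6, -0.3]
width: 0.0521
grip_force: 0.0
ang 95.35618502843526 pos [0.51633573 0.10594075 0.26900786] F [ 0.4 -0.6 -0.3] M [-0.08  0.08 -0.04] w 0.05210778899246897
need units dx dy 0.0046986414663349385 0.0012654664542114476
```

```bash
python3 -m crank '.005 0 .2 -.004 .2;0 0 .2 0 .2;0 0 .2 0 .2;0 0 .2 0 .2;0 0 .055 0 .2;0 0 0 0 .2;0 0 0 0 -1;0 0 0 0 -1;0 0 0 0 -1;0 0 0 0 -1' 60; python3 -m crank '0 0 0 0 -1;0 0 0 0 -1';python3 -c "
from h import *;st(.5165,.1069)"
```

```text
time: 9.55
ee_pos: [0.5167, 0.1087, 0.0985]
eef_rot: [0.668, 0.744, 0.001, 0.0]
ft_force: [0.1, -0.7, 0.6]
width: 0.028
grip_force: 0.0
time: 9.75
ee_pos: [0.5163, 0.1086, 0.0978]
eef_rot: [0.668, 0.744, 0.0, 0.0]
ft_force: [0.4, -0.5, 1.0]
width: 0.0134
grip_force: 60.0
ang 96.18348410507804 pos [0.51629464 0.10857394 0.09776386] F [ 0.4 -0.5  1. ] M [-0.14 -0.02 -0.04] w 0.01338852752417907
need units dx dy -0.008431582251127032 0.00011932525102781137
```

```bash
python3 -m crank '0 0 -.1 0 -1;0 0 -.2 0 -1;0 0 -.2 0 -1;0 0 -.2 0 -1;0 0 -.06 0 -1;0 0 0 0 -1' 60; python3 - <<'E'
from h import *
import pickle;c=pickle.load(open('wext.pkl','rb'))
g=lambda p,x0:(np.array(p)/5+[x0,85])
for nm,x0,t,b in(('R',125,(152,192),(170,345)),('L',300,(222,190),(193,345))):
    p,q=onslope(c,g(t,x0),.02),onslope(c,g(b,x0),.02);d=q-p;w=ER@d
    print(nm,(p+q)/2,wor((p+q)/2),np.linalg.norm(d),'slope ang',np.degrees(np.arctan2(d[1],np.hypot(d[0],d[2]))),'world',np.degrees(np.arctan2(w[1],w[0])))
st(.513,-.2337)
E
```

```text
time: 10.35
ee_pos: [0.5169, 0.1087, 0.251]
eef_rot: [0.668, 0.744, 0.001, 0.0]
ft_force: [0.7, 0.6, -1.7]
width: 0.0135
grip_force: 59.9
R [ 0.04022498 -0.09136699  0.09631792] [ 0.46899814 -0.40975461  0.09631792] 0.03339994629833041 slope ang 11.444631074717337 world -0.7425432447920105
L [0.0399525  0.09051539 0.0961606 ] [ 0.51242688 -0.23313293  0.0961606 ] 0.033771932229004493 slope ang -12.366879776807378 world -28.107474814960664
ang 96.18333489431558 pos [0.51694602 0.10874017 0.25100022] F [ 0.7  0.6 -1.7] M [0.01 0.02 0.02] w 0.013502246441471372
need units dx dy -1.7001133878320507 -0.20402989726683685
```

```bash
python3 - <<'E'
from h import *
t=grab('top');s=grab('side')
def cen(c,sl):
    h=cv2.cvtColor(c['img'],cv2.COLOR_BGR2HSV);m=cv2.inRange(h,(22,150,120),(34,255,255));m[:,:sl[0]]=0;m[:,sl[1]:]=0
    y,x=np.nonzero(m);i=np.argmax(x);j=np.argmin(x);return (x[j],y[j]),(x[i],y[i])
a,b=cen(t,(320,400)),cen(s,(330,380));print(a,b)
for p in a:
  for q in b: 
    P=tri([(t,p),(s,q)]);print(p,q,P,proj(t,P)-p)
E
```

```text
((np.int64(337), np.int64(152)), (np.int64(378), np.int64(169))) ((np.int64(344), np.int64(191)), (np.int64(368), np.int64(195)))
(np.int64(337), np.int64(152)) (np.int64(344), np.int64(191)) [ 0.66701522 -0.10510267  0.23478821] [[-1.55853753  6.11293082]]
(np.int64(337), np.int64(152)) (np.int64(368), np.int64(195)) [ 0.69977798 -0.1147269   0.21719366] [[ 0.78438645 -2.47383373]]
(np.int64(378), np.int64(169)) (np.int64(344), np.int64(191)) [ 0.61042692 -0.22051424  0.29587336] [[-0.87434696  3.16323319]]
(np.int64(378), np.int64(169)) (np.int64(368), np.int64(195)) [ 0.63733256 -0.23113677  0.2825177 ] [[ 1.5351527  -4.54970579]]
```

```bash
python3 - <<'E'
from h import *
for n,sl in(('top',(150,176,334,382)),('side',(183,204,340,374))):
    c=grab(n);h=cv2.cvtColor(c['img'],cv2.COLOR_BGR2HSV);m=cv2.inRange(h,(18,110,80),(36,255,255))[sl[0]:sl[1],sl[2]:sl[3]]
    print(n);print('\n'.join(f'{sl[0]+i} '+''.join('#' if v else '.' for v in r) for i,r in enumerate(m)))
E
```

```text
top
150 ...###########..................................
151 ...###########..................................
152 ...###########..................................
153 ...###########..................................
154 ....##########..................................
155 .....#########..................................
156 .........######.................................
157 ..........#######...............................
158 ............######..............................
159 .............######.............................
160 ...............######...........................
161 ................######..........................
162 .................######.........................
163 ..................######..#####.................
164 ....................#############...............
165 .....................###############............
166 ......................##################........
167 .......................###################......
168 ........................#####################...
169 .........................#####################..
170 ..........................######
[... 405 characters left out ...]
86 ..........###.....................
187 ......##########..................
188 .....############.................
189 ....#############...#######.......
190 ....########################......
191 ....########################......
192 ....#########################.....
193 ....#########################.....
194 ....#########################.....
195 .....########################.....
196 .....########################.....
197 ......#######################.....
198 ..................###########.....
199 ..................###########.....
200 ...................##########.....
201 ...................#########......
202 ....................#######.......
203 ..................................
```

```bash
python3 - <<'E'
from h import *
t=grab('top');s=grab('side')
for a,b in(((375,171),(350,191.5)),((369,169),(350,191.5)),((362,166),(350,191.5)),((342,152),(362,196))):
    P=tri([(t,a),(s,b)]);print(a,P,proj(t,P)[0]-a,proj(s,P)[0]-b)
E
```

```text
(375, 171) [ 0.61592826 -0.21590373  0.28903604] [ 0.04528173 -0.15424212] [-0.21510152  0.05017162]
(369, 169) [ 0.62329063 -0.19975345  0.28023705] [-0.00345983  0.0118795 ] [ 0.0163183  -0.00382038]
(362, 166) [ 0.63311263 -0.18036537  0.26981891] [-0.14861965  0.51644401] [ 0.69647348 -0.16492396]
(342, 152) [ 0.68845057 -0.12656063  0.2242773 ] [-0.14091156  0.46961619] [ 0.60953235 -0.1483941 ]
```

```bash
python3 - <<'E'
import numpy as np
L=np.array([[.614,-.218],[.633,-.18],[.688,-.127]])
pts=np.vstack([np.linspace(L[i],L[i+1],30) for i in range(2)])
c=np.array([.511,-.2335])
S=[-33,-25,-15,0,15,25,33];print('a',S)
for a in range(155,45,-5):
    t=np.radians(a);X=np.array([np.cos(t),np.sin(t)]);Y=np.array([np.sin(t),-np.cos(t)]);o=[]
    for s in S:
        d=pts-(c+s*.001*X);q=np.c_[abs(d@X)-.0375,abs(d@Y)-.095]
        o.append(round(1000*(np.linalg.norm(np.maximum(q,0),axis=1)+np.minimum(q.max(1),0)).min()-12))
    print(a,o)
E
```

```text
a [-33, -25, -15, 0, 15, 25, 33]
155 [4, 12, 22, 37, 52, 62, 70]
150 [-3, 5, 15, 30, 45, 55, 63]
145 [-10, -3, 7, 22, 37, 47, 55]
140 [-16, -10, 0, 15, 29, 39, 47]
135 [-21, -15, -7, 8, 22, 31, 39]
130 [-18, -18, -12, 1, 15, 24, 31]
125 [-14, -14, -14, -5, 8, 17, 24]
120 [-10, -10, -10, -10, 2, 10, 17]
115 [-7, -7, -7, -7, -3, 4, 11]
110 [-5, -5, -5, -5, -5, -1, 5]
105 [-3, -3, -3, -3, -3, -3, -1]
100 [-3, -3, -3, -3, -3, -3, -3]
95 [-3, -3, -3, -3, -3, -3, -3]
90 [2, -3, -4, -4, -4, -4, -4]
85 [9, 1, -5, -6, -6, -6, -6]
80 [17, 9, -1, -8, -8, -8, -8]
75 [25, 17, 7, -8, -12, -12, -12]
70 [33, 25, 15, 0, -15, -16, -16]
65 [41, 33, 23, 8, -7, -17, -20]
60 [48, 40, 30, 15, 0, -10, -18]
55 [55, 47, 37, 22, 7, -3, -11]
50 [62, 54, 44, 29, 14, 4, -4]
```

```bash
python3 -m crank '-.187 -.069 0 0 -1;-.187 -.069 0 0 -1;-.187 -.069 0 0 -1;-.187 -.069 0 0 -1;-.187 -.069 0 0 -1;-.187 -.069 0 0 -1;-.187 -.069 0 0 -1;-.187 -.069 0 0 -1;0 0 -.1 0 -1'; python3 -m crank '0 0 0 .093 -1;0 0 0 .093 -1;0 0 0 .093 -1;0 0 0 .093 -1;0 0 0 .093 -1;0 0 0 .093 -1;0 0 0 .093 -1;0 0 0 .093 -1;0 0 0 .093 -1;0 0 0 0 -1'
cat > lev.py <<'E'
from h import *
import pickle,sys
st(.513,-.2337);print(np.round(read_state()['joint_positions'],2))
c=grab('wrist');c={k:np.array(v) for k,v in c.items()};pickle.dump(c,open(sys.argv[1],'wb'));cv2.imwrite('pics/'+sys.argv[1]+'.png',c['img'])
h=cv2.cvtColor(c['img'],cv2.COLOR_BGR2HSV);m=cv2.inRange(h,(20,150,90),(34,255,255));
n,l,s,ce=cv2.connectedComponentsWithStats(m)
for i in range(1,n):
    if s[i][4]>40:print(s[i],ce[i])
print('pred',proj(c,[[.614,-.218,.289],[.688,-.127,.224],[.469,-.41,.0966],[.513,-.2337,.0966]]))
E
python3 lev.py lev1
```

```text
time: 11.55
ee_pos: [0.4352, -0.2059, 0.2676]
eef_rot: [0.671, 0.742, -0.002, -0.001]
ft_force: [0.3, 0.2, -1.3]
width: 0.0134
grip_force: 59.9
time: 12.55
ee_pos: [0.4383, -0.2008, 0.2689]
eef_rot: [0.984, 0.18, -0.0, -0.0]
ft_force: [0.9, 0.1, -2.0]
width: 0.0133
grip_force: 59.9
ang 20.69709209079944 pos [ 0.43831053 -0.2008289   0.26889404] F [ 0.9  0.1 -2. ] M [-0.08  0.18 -0.01] w 0.013341202802097772
need units dx dy 0.2912579310377209 0.28573470604990664
[-0.46 -0.06  0.78  1.79  0.04  1.4  -0.9 ]
pred [[ 484.26595499 -101.62541198]
 [ 312.07911334 -226.96717296]
 [ 470.17877968  226.65009723]
 [ 336.43758046  125.61914977]]
```

```bash
python3 -m crank '0 0 -.225 0 -1;0 0 -.225 0 -1;0 0 -.225 0 -1;0 0 -.225 0 -1;.19 .07 0 0 -1;.19 .07 0 0 -1;0 0 0 0 -1;0 0 0 0 -1';python3 lev.py lev1
```

```text
time: 13.4
ee_pos: [0.5205, -0.1996, 0.4477]
eef_rot: [0.983, 0.183, -0.002, 0.001]
ft_force: [0.1, -0.6, -0.8]
width: 0.0133
grip_force: 59.9
ang 21.0868632776304 pos [ 0.52048035 -0.19956719  0.44769769] F [ 0.1 -0.6 -0.8] M [-0.13  0.18 -0.01] w 0.013277447191427047
need units dx dy -0.09629817156325529 0.1457790357429315
[-0.4   0.21  0.86  1.23 -0.15  1.78 -0.79]
[ 253    0   91  112 1532] [300.6037859   57.98759791]
pred [[332.99243328 100.78676229]
 [269.12407468  -2.16856247]
 [386.62191739 232.41239482]
 [295.87775559 168.36515465]]
```

```bash
python3 -m crank '0 -.2 0 0 -1;0 -.2 0 0 -1;0 0 0 0 -1;0 0 0 0 -1';python3 lev.py lev2; python3 - <<'E'
from h import *
import pickle
C=[pickle.load(open(f,'rb')) for f in('lev1','lev2')];P=[]
for c in C:
    h=cv2.cvtColor(c['img'],cv2.COLOR_BGR2HSV);m=cv2.inRange(h,(20,150,90),(34,255,255))
    n,l,s,ce=cv2.connectedComponentsWithStats(m);i=1+np.argmax(s[1:,4]);m=(l==i).astype(np.uint8)
    D=cv2.distanceTransform(m,cv2.DIST_L2,5)
    y,x=np.nonzero(m);d=np.array([.75,.66]);pr=x*d[0]+y*d[1];j=pr.argmax()
    k=D>0.85*D.max();yy,xx=np.nonzero(k);q=xx*d[0]+yy*d[1];e=q>q.max()-2
    P.append((xx[e].mean(),yy[e].mean()));print('tip',x[j],y[j],'cap',P[-1],'rad',D.max(),D[:30].max())
    mm=cv2.resize(m[0:120:4,240:400:4],None,fx=1,fy=1);print('\n'.join(''.join('#' if v else '.' for v in r) for r in mm))
T=tri([(C[0],P[0]),(C[1],P[1])]);print(T,[proj(c,T)[0]-p for c,p in zip(C,P)])
E
```

```text
time: 13.85
ee_pos: [0.4902, -0.1252, 0.4505]
eef_rot: [0.983, 0.183, 0.002, -0.001]
ft_force: [0.1, -0.5, -1.4]
width: 0.0136
grip_force: 59.9
ang 21.043056872125195 pos [ 0.49022091 -0.12515266  0.45053815] F [ 0.1 -0.5 -1.4] M [-0.1   0.18  0.01] w 0.013562542619877997
need units dx dy -0.08857975256694388 0.5474375433478396
[-0.6   0.03  0.79  1.36 -0.02  1.76 -1.01]
[ 332    0   99  112 2150] [380.86837209  57.06651163]
pred [[4.19251589e+02 1.01797132e+02]
 [3.47437364e+02 6.59604906e-02]
 [4.34699009e+02 2.32499488e+02]
 [3.48738977e+02 1.69002418e+02]]
tip 341 102 cap (np.float64(277.5), np.float64(0.5)) rad 7.5906997 7.5906997
....########............................
.....######.............................
......#####.............................
.......###..............................
........##..............................
........##..............................
.........##.............................
.........##.............................
.........###............................
..........#.............................
..........#.#...........................
.....
[... 1511 characters left out ...]
.........###...##
.................................##....#
.................................####..#
.................................####...
...................................#####
....................................####
.....................................###
......................................##
......................................##
.......................................#
........................................
........................................
........................................
........................................
........................................
[ 0.69018657 -0.13524503  0.20999377] [array([-0.04331093,  1.94700091]), array([ 0.19529519, -1.90201207])]
```

```bash
cat > path.py <<'E'
from h import *
L=np.array([[.614,-.218],[.633,-.18],[.688,-.127]]);pts=np.vstack([np.linspace(L[i],L[i+1],30) for i in range(2)])
def wp(side,th,r=.033,over=0.,clr=.0015,h=.0035,t=.0013,blade=None):
    """key-centre world xyz of tip, tool angle. side=+1 left,-1 right; th finger angle deg"""
    t0=np.radians(th);U=np.array([.8660254,0,.5]);V=np.array([0,side,0.])
    A=np.array([.0406,side*.0910,.0966])-.02*n30
    f=np.cos(t0)*U-np.sin(t0)*V;n=np.sin(t0)*U+np.cos(t0)*V
    p=A+r*f+(.0065+t-over)*n+h*n30
    fh=f*[1,1,0];fh/=np.linalg.norm(fh)
    if blade is not None: fh=np.array([np.cos(np.radians(blade)),-side*np.sin(np.radians(blade)),0])
    z=.05+.57735*(p[0]+.010*abs(fh[0])+.0015)+clr
    w=wor([p[0],p[1],z]);d=ER@fh;a=np.degrees(np.arctan2(d[1],d[0]))
    if side>0:a+=180
    al=np.radians(a);X=np.array([np.cos(al),np.sin(al)]);tcp=w+np.r_[.0017*X,.0858]
    return tcp,a,p,z
def clear(tcp,a):
    al=np.radians(a);X=np.array([np.cos(al),np.sin(al)]);Y=np.array([np.sin(al),-np.cos(al)])
    d=pts-tcp[:2];q=np.c_[abs(d@X)-.0375,abs(d@Y)-.095]
    return 1000*(np.linalg.norm(np.maximum(q,0),axis=1)+np.minimum(q.max(1),0)).min()-12
if __name__=='__main__':
    for side in(1,-1):
        for th in(0,15,30,45,60,75,90):
            tcp,a,p,z=wp(side,th);print(side,th,np.round(tcp,4),round(a,1),np.round(p,4),'tip over slope',round(1000*(z-.05-.57735*p[0])*.866,1),'lever',round(clear(tcp,a)))
E
python3 path.py
```

```text
1 0 [ 0.5491 -0.2337  0.1886] 166.1 [0.0774 0.0988 0.0988] tip over slope 7.0 lever 10
1 15 [ 0.548  -0.242   0.1888] 148.9 [0.0782 0.09   0.0993] tip over slope 6.8 lever -9
1 30 [ 0.545  -0.2498  0.1874] 132.4 [0.077  0.0813 0.0986] tip over slope 6.2 lever -29
1 45 [ 0.5404 -0.2566  0.1846] 117.0 [0.0738 0.0732 0.0967] tip over slope 5.3 lever -24
1 60 [ 0.5344 -0.2619  0.1806] 102.7 [0.069  0.0663 0.0939] tip over slope 4.3 lever -20
1 75 [ 0.5275 -0.2654  0.1757] 89.2 [0.0628 0.0611 0.0903] tip over slope 3.2 lever -1
1 90 [ 0.5202 -0.2668  0.1703] 76.1 [0.0556 0.058  0.0862] tip over slope 2.0 lever 20
-1 0 [ 0.505  -0.4263  0.1886] -13.9 [ 0.0774 -0.0988  0.0988] tip over slope 7.0 lever 123
-1 15 [ 0.5079 -0.4174  0.1888] 3.3 [ 0.0782 -0.09    0.0993] tip over slope 6.8 lever 114
-1 30 [ 0.5087 -0.4082  0.1874] 19.8 [ 0.077  -0.0813  0.0986] tip over slope 6.2 lever 123
-1 45 [ 0.5074 -0.3992  0.1846] 35.2 [ 0.0738 -0.0732  0.0967] tip over slope 5.3 lever 142
-1 60 [ 0.504  -0.3911  0.1806] 49.5 [ 0.069  -0.0663  0.0939] tip over slope 4.3 lever 154
-1 75 [ 0.4989 -0.3843  0.1757] 63.0 [ 0.0628 -0.0611  0.0903] tip over slope 3.2 lever 151
-1 90 [ 0.4924 -0.3794  0.1703] 76.1 [ 0.0556 -0.058   0.0862] tip over slope 2.0 lever 136
```

```bash
python3 -m crank '0 0 0 -.09 -1;0 0 0 -.09 -1;0 0 0 -.09 -1;0 0 0 -.09 -1;0 0 0 -.09 -1;0 0 0 -.09 -1;0 0 0 -.09 -1;0 0 0 -.09 -1;0 0 0 -.09 -1;0 0 0 -.09 -1' 60; python3 -m crank '0 0 0 -.09 -1;0 0 0 -.09 -1;0 0 0 -.09 -1;0 0 0 -.09 -1;0 0 0 -.09 -1;0 0 0 -.09 -1;0 0 0 -.09 -1;0 0 0 -.08 -1;0 0 0 0 -1'
cat > go.py <<'E'
# go.py x y z : key-centre target in extractor frame (tip z); prints the units needed
from path import *
import sys
x,y,z=map(float,sys.argv[1:4])
s=read_state();Rm=R.from_quat(s['eef_rot']).as_matrix()
a=np.degrees(np.arctan2(Rm[1,0],Rm[0,0]))
key=s['ee_pos']-.0017*Rm[:,0]+[0,0,-.0858]
d=wor([x,y,z])-key
print('ang',round(a,1),'key ext',np.round(ext(key),4),'F(ext)',np.round(ER.T@s['ft_force'],1),'lever',round(clear(s['ee_pos'],a)),'j7',round(s['joint_positions'][6],2))
print('units',np.round(Rm.T@d/.2,3),'slope z',.05+.57735*x)
E
python3 go.py .0 .099 .15
```

```text
time: 14.9
ee_pos: [0.4907, -0.1271, 0.4497]
eef_rot: [0.629, 0.777, 0.0, 0.0]
ft_force: [0.2, 0.2, -1.8]
width: 0.0133
grip_force: 59.9
time: 15.8
ee_pos: [0.4908, -0.1269, 0.4497]
eef_rot: [0.124, 0.992, 0.0, 0.0]
ft_force: [0.5, -0.6, -2.4]
width: 0.0131
grip_force: 59.9
ang 165.7 key ext [-0.0049  0.1884  0.3639] F(ext) [ 0.6 -0.4 -2.4] lever 92 j7 1.51
units [-0.027 -0.447  1.069] slope z 0.05
```

```bash
python3 -m crank '-.027 -.2 .2 0 -1;0 -.2 .2 0 -1;0 -.047 .2 0 -1;0 0 .2 0 -1;0 0 .2 0 -1;0 0 .1 0 -1;-.18 0 0 0 -1;-.18 0 0 0 -1;0 0 0 0 -1' ;python3 go.py .074 .101 .1
```

```text
time: 16.7
ee_pos: [0.5483, -0.2221, 0.2368]
eef_rot: [0.125, 0.992, -0.002, -0.001]
ft_force: [-0.5, 0.6, -0.7]
width: 0.0133
grip_force: 59.9
ang 165.6 key ext [0.0739 0.1099 0.151 ] F(ext) [-0.7  0.4 -0.7] lever 13 j7 1.81
units [-0.002 -0.043  0.255] slope z 0.0927239
```

```bash
python3 -m crank '0 -.043 0 0 -1;0 0 .12 0 -1;0 0 .12 0 -1;0 0 0 0 -1' ;python3 go.py .074 .101 .1;python3 -m crank '0 0 .01 0 -1;0 0 0 0 -1' ;python3 go.py .074 .101 .1
```

```text
time: 17.1
ee_pos: [0.5413, -0.2304, 0.1891]
eef_rot: [0.126, 0.992, 0.001, -0.002]
ft_force: [-1.2, 0.1, -1.3]
width: 0.0132
grip_force: 59.9
ang 165.6 key ext [0.069  0.1001 0.1032] F(ext) [-1.2 -0.2 -1.3] lever 18 j7 1.85
units [-0.025  0.005  0.016] slope z 0.0927239
time: 17.3
ee_pos: [0.5438, -0.2306, 0.1904]
eef_rot: [0.125, 0.992, 0.0, 0.001]
ft_force: [-0.5, -0.0, 0.4]
width: 0.0134
grip_force: 59.9
ang 165.7 key ext [0.0715 0.1005 0.1046] F(ext) [-0.5 -0.1  0.4] lever 15 j7 1.85
units [-0.012  0.002  0.023] slope z 0.0927239
```

```bash
python3 -m crank '-.01 0 0.01 0 -1;0 0 0.01 0 -1;0 0 0 0 -1;0 0 0 0 -1' ;python3 go.py .074 .101 .1
```

```text
time: 17.7
ee_pos: [0.5457, -0.2304, 0.185]
eef_rot: [0.124, 0.992, 0.0, 0.0]
ft_force: [-0.3, 0.0, -0.5]
width: 0.0134
grip_force: 59.9
ang 165.7 key ext [0.0733 0.1011 0.0992] F(ext) [-0.3 -0.  -0.5] lever 14 j7 1.86
units [-0.004 -0.001 -0.004] slope z 0.0927239
```

```bash
python3 -m crank '0 -.03 0 0 -1;0 -.03 0 0 -1;0 -.03 0 0 -1;0 0 0 0 -1' ;python3 go.py .074 .066 .1
```

```text
time: 18.1
ee_pos: [0.541, -0.2484, 0.1851]
eef_rot: [0.125, 0.992, 0.0, 0.0]
ft_force: [0.2, 3.2, -0.4]
width: 0.0132
grip_force: 60.1
ang 165.7 key ext [0.073  0.0825 0.0993] F(ext) [-0.6  3.2 -0.4] lever 14 j7 1.89
units [-0.006 -0.082 -0.004] slope z 0.0927239
```

```bash
python3 -m crank '0 -.03 0 0 -1;0 -.03 0 0 -1;.01 -.03 0 0 -1;0 -.01 0 0 -1;0 0 0 0 -1' ;python3 go.py .074 .066 .1; python3 - <<'E'
from h import *
import pickle
c=grab('wrist');cv2.imwrite('pics/w9.png',c['img'])
E
```

```text
time: 18.6
ee_pos: [0.5342, -0.2685, 0.1856]
eef_rot: [0.125, 0.992, -0.001, 0.001]
ft_force: [-1.3, -1.7, 5.1]
width: 0.0136
grip_force: 60.0
ang 165.7 key ext [0.0713 0.0614 0.0998] F(ext) [-0.9 -1.9  5.1] lever 15 j7 1.93
units [-0.014  0.023 -0.001] slope z 0.0927239
```

View pics/w9.png

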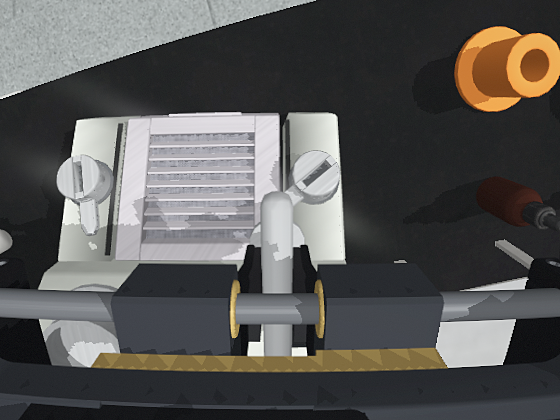

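The picture shows the left latch turned to about 45–50° (slot (303,188)–(333,160)), the right one still near start, and the cassette flush. I now back off, turn the key square and push the finger downhill.

```bash
python3 -m crank '0 0 -.1 0 -1;0 0 -.1 0 -1;.18 0 0 0 -1;.18 0 0 0 -1;0 0 0 .084 -1;0 0 0 .084 -1;0 0 0 .084 -1;0 0 0 .084 -1;0 0 0 .084 -1;0 0 0 .084 -1'; python3 -m crank '0 0 0 .084 -1;0 0 0 .084 -1;0 0 0 .084 -1;0 0 0 .084 -1;0 0 0 .084 -1;0 0 0 .07 -1;0 0 0 0 -1';python3 go.py .083 .056 .125; python3 - <<'E'
from h import *
c=grab('wrist')
E
```

```text
time: 19.65
ee_pos: [0.4642, -0.249, 0.2245]
eef_rot: [0.499, 0.866, -0.0, -0.0]
ft_force: [-0.5, -0.5, -0.8]
width: 0.0133
grip_force: 59.9
time: 20.35
ee_pos: [0.4643, -0.249, 0.2246]
eef_rot: [0.787, 0.617, -0.0, -0.0]
ft_force: [-0.5, 0.2, -0.0]
width: 0.0131
grip_force: 59.9
ang 76.2 key ext [-0.0029  0.0619  0.1388] F(ext) [-0.5  0.1 -0. ] lever 39 j7 0.3
units [-0.03   0.43   0.068] slope z 0.09792005000000001
```

```bash
python3 -m crank '-.03 .15 0 0 -1;0 .15 0 0 -1;0 .13 0 0 -1;0 0 0 0 -1;0 0 0 0 -1';python3 go.py .083 .056 .102
```

```text
time: 20.9
ee_pos: [0.5463, -0.2757, 0.2242]
eef_rot: [0.786, 0.618, -0.001, -0.0]
ft_force: [-0.7, -0.8, -0.6]
width: 0.0137
grip_force: 59.9
ang 76.4 key ext [0.0831 0.0557 0.1384] F(ext) [-0.5 -0.9 -0.6] lever 22 j7 0.44
units [ 0.002 -0.     0.182] slope z 0.09792005000000001
```

```bash
python3 -m crank '0 0 .1 0 -1;0 0 .08 0 -1;0 0 0 0 -1;0 0 0 0 -1;0 0 0 0 -1';python3 go.py .083 .056 .1008
```

```text
time: 21.4
ee_pos: [0.5469, -0.2754, 0.1899]
eef_rot: [0.786, 0.618, 0.0, 0.0]
ft_force: [-0.2, -0.3, -0.5]
width: 0.0134
grip_force: 59.9
ang 76.3 key ext [0.0836 0.0561 0.1041] F(ext) [-0.1 -0.4 -0.5] lever 22 j7 0.45
units [-0.    -0.003  0.016] slope z 0.09792005000000001
```

```bash
python3 -m crank '0 0 .016 0 -1;0 0 0 0 -1;0 -.015 .0087 0 -1;0 -.015 .0087 0 -1;0 -.015 .0087 0 -1;0 -.015 .0087 0 -1;0 -.015 .0087 0 -1;0 0 0 0 -1';python3 go.py .0555 .056 .0845
```

```text
time: 22.2
ee_pos: [0.5327, -0.2726, 0.1778]
eef_rot: [0.787, 0.617, 0.001, 0.002]
ft_force: [4.7, -3.7, 0.7]
width: 0.0139
grip_force: 60.4
ang 76.3 key ext [0.0691 0.0553 0.092 ] F(ext) [ 5.4 -2.5  0.7] lever 23 j7 0.45
units [ 0.004 -0.068  0.037] slope z 0.082042925
```

```bash
python3 -m crank '0 -.017 .0095 0 -1;0 -.017 .0095 0 -1;0 -.017 .0095 0 -1;0 -.017 .0095 0 -1;0 0 0 0 -1;0 0 0 0 -1';python3 go.py .0535 .056 .0835
```

```text
time: 22.8
ee_pos: [0.5189, -0.2683, 0.1694]
eef_rot: [0.786, 0.618, 0.0, -0.0]
ft_force: [1.9, -1.6, -0.6]
width: 0.0132
grip_force: 60.1
ang 76.3 key ext [0.0546 0.0562 0.0836] F(ext) [ 2.2 -1.1 -0.6] lever 22 j7 0.45
units [-0.001 -0.006  0.001] slope z 0.08088822500000001
```

```bash
python3 -m crank '0 -.012 .006 0 -1;0 0 0 0 -1';python3 go.py .0535 .056 .0835;python3 -m crank '0 -.012 .006 0 -1;0 0 0 0 -1';python3 go.py .0535 .056 .0835
```

```text
time: 23.0
ee_pos: [0.517, -0.268, 0.1685]
eef_rot: [0.786, 0.618, 0.0, 0.0]
ft_force: [4.4, -1.7, 0.7]
width: 0.0131
grip_force: 60.5
ang 76.3 key ext [0.0528 0.0561 0.0827] F(ext) [ 4.6 -0.6  0.7] lever 22 j7 0.45
units [-0.001  0.004 -0.004] slope z 0.08088822500000001
time: 23.2
ee_pos: [0.5158, -0.2677, 0.1682]
eef_rot: [0.786, 0.618, 0.001, 0.002]
ft_force: [6.8, -2.9, 3.8]
width: 0.0132
grip_force: 61.0
ang 76.3 key ext [0.0515 0.056  0.0824] F(ext) [ 7.3 -1.2  3.8] lever 22 j7 0.45
units [-0.     0.01  -0.005] slope z 0.08088822500000001
```

```bash
python3 -m crank '0 -.015 .002 0 -1;0 0 0 0 -1';python3 go.py .0535 .056 .0835;python3 -m crank '0 .03 0 0 -1;0 0 -.2 0 -1;0 0 -.1 0 -1;0 -.2 0 0 -1;0 -.2 0 0 -1;0 0 0 0 -1'; python3 go.py 0 -.099 .14; python3 - <<'E'
from h import *
c=grab('wrist');import pickle;pickle.dump({k:np.array(v) for k,v in c.items()},open('w10','wb'));print(proj(c,[wor([.0406,.091,.0966]),wor([.0406,-.091,.0966]),wor([.04,.05,.08])]))
E
```

```text
time: 23.4
ee_pos: [0.5136, -0.2672, 0.1682]
eef_rot: [0.786, 0.618, 0.002, 0.002]
ft_force: [9.5, -3.3, 4.6]
width: 0.013
grip_force: 62.1
ang 76.3 key ext [0.0493 0.056  0.0824] F(ext) [10.  -0.9  4.6] lever 22 j7 0.45
units [-0.     0.021 -0.005] slope z 0.08088822500000001
time: 24.0
ee_pos: [0.4371, -0.2489, 0.2267]
eef_rot: [0.787, 0.617, 0.003, -0.003]
ft_force: [0.6, -0.4, -0.8]
width: 0.0134
grip_force: 59.9
ang 76.2 key ext [-0.0294  0.0555  0.1409] F(ext) [ 0.7 -0.2 -0.8] lever 66 j7 0.26
units [-0.773  0.146 -0.002] slope z 0.05
[[358.57956482 159.44397864]
 [345.34499453 337.3257332 ]
 [351.04819298 200.11947925]]
```

```bash
cat > lat.py <<'E'
from h import *
import pickle,sys
c=pickle.load(open(sys.argv[1],'rb'));side=float(sys.argv[2])
# rectify head-top plane: 0.5 mm/px, rows = outward(-)..inward, cols = uphill
A=np.array([.0406,side*.091,.0966]);U=np.array([.866,0,.5]);N=48
im=np.zeros((N,N,3),np.uint8)
P=[wor(A+((j-N/2)*U+(N/2-i)*np.array([0,1,0]))*.001) for i in range(N) for j in range(N)]
q=proj(c,P).reshape(N,N,2).astype(np.float32)
g=cv2.cvtColor(cv2.remap(c['img'],q[...,0],q[...,1],cv2.INTER_LINEAR),cv2.COLOR_BGR2GRAY)
for r in g[6:42:2]:print(' '.join('%3d'%v for v in r[6:42:2]))
E
python3 lat.py w10 1
```

```text
230 229 228 228 228 232 195 101 139 168 173 154 169 162 142 106 184 231
226 225 225 226 209 135 178 178 211 208 198 184 164 147 175 171 128 128
221 221 222 212 176 208 207 185 211 209 201 208 201 193 179 191 180 144
217 218 206 201 202 206 205 158 152 151 171 208 201 201 202 185 175 176
214 206 198 209 201 205 205 165  91  81 119 209 201 201 210 211 183 183
212 172 204 208 200 205 204 167  94  81 112 211 202 201 208 213 192 175
204 210 203 208 201 206 204 163 126  98 116 216 201 202 207 213 204 170
141 208 204 208 201 207 204 160 127 114 114 212 202 202 206 211 207 178
185 208 204 209 202 206 205 157 131 115 122 212 202 202 207 210 206 190
177 207 204 209 202 206 209 153 139 114 123 211 203 202 206 209 207 197
174 208 204 209 202 207 208 162 140 113 131 209 203 202 206 208 208 186
165 209 203 209 202 206 208 165 142 114 119 211 203 202 208 207 208 171
149 210 204 209 201 206 207 164 133 115 120 215 203 203 207 208 208 142
154 218 204 208 200 206 205 162 140 114 111 214 204 203 207 208 203 125
159 141 210 209 201 206 205 156 146 113 115 214 205 203 208 208 139  92
153 135 147 206 202 206 206 153 180 158 151 211 205 204 206 164  85  83
151 140 137 155 198 209 210 180 215 219 211 208 207 200 163  82 118 147
 56  46  29  30  91 198 215 193 211 208 218 211 182 148  80  35  32  36
```

Left slot lies exactly across, so that latch is locked. The right side follows in the same way.

```bash
python3 -m crank '-.2 0 0 -.0 -1;-.2 0 0 0 -1;-.2 0 0 0 -1;-.2 0 0 0 -1;0 0 0 -.09 -1;0 0 0 -.09 -1;0 0 0 -.09 -1;0 0 0 -.09 -1;0 0 0 -.09 -1;0 0 0 -.09 -1'; python3 -m crank '0 0 0 -.09 -1;0 0 0 -.09 -1;0 0 0 -.09 -1;0 0 0 -.09 -1;0 0 0 -.09 -1;0 0 0 0 -1;0 0 0 0 -1';python3 go.py .074 -.101 .14
```

```text
time: 25.05
ee_pos: [0.4039, -0.4046, 0.2258]
eef_rot: [0.46, 0.888, -0.0, -0.002]
ft_force: [-0.8, -0.0, -1.6]
width: 0.0134
grip_force: 59.9
time: 25.75
ee_pos: [0.4037, -0.4049, 0.2262]
eef_rot: [0.129, 0.992, 0.0, -0.001]
ft_force: [0.2, -0.4, -1.1]
width: 0.0134
grip_force: 59.9
ang 165.1 key ext [-0.0226 -0.1023  0.1404] F(ext) [ 0.2 -0.3 -1.1] lever 171 j7 2.18
units [-0.483  0.015  0.001] slope z 0.0927239
```

```bash
python3 -m crank '-.16 .01 0 0 -1;-.16 0 0 -.01 -1;-.16 0 0 0 -1;0 0 .09 0 -1;0 0 .08 0 -1;0 0 0 0 -1;0 0 0 0 -1;0 0 0 0 -1';python3 go.py .074 -.101 .0997
```

```text
time: 26.55
ee_pos: [0.4971, -0.4272, 0.1942]
eef_rot: [0.12, 0.993, -0.0, 0.001]
ft_force: [0.9, -0.4, -0.3]
width: 0.0134
grip_force: 59.9
ang 166.2 key ext [ 0.0734 -0.1016  0.1085] F(ext) [ 1.  -0.2 -0.3] lever 127 j7 2.21
units [-0.003  0.003  0.044] slope z 0.0927239
```

```bash
python3 -m crank '0 0 .03 0 -1;0 0 .012 0 -1;0 0 0 0 -1;0 0 0 0 -1;0 .03 0 0 -1;0 .03 0 0 -1;0 .03 0 0 -1;0 0 0 0 -1';python3 go.py .074 -.066 .0997
```

```text
time: 27.35
ee_pos: [0.5018, -0.4089, 0.1853]
eef_rot: [0.119, 0.993, -0.0, 0.0]
ft_force: [-2.5, -2.7, 2.4]
width: 0.0132
grip_force: 60.0
ang 166.3 key ext [ 0.0735 -0.0826  0.0995] F(ext) [-1.8 -3.2  2.4] lever 108 j7 2.18
units [-0.003  0.083 -0.001] slope z 0.0927239
```

```bash
python3 -m crank '0 .03 0 0 -1;0 .03 0 0 -1;.01 .03 0 0 -1;0 .003 0 0 -1;0 0 0 0 -1' ;python3 go.py .074 -.063 .1;python3 -m crank '0 0 -.1 0 -1;0 0 -.1 0 -1;.18 0 0 0 -1;.18 0 0 0 -1;.1 0 0 0 -1;0 0 0 0 -1'
python3 - <<'E'
from h import *
c=grab('wrist');import pickle;pickle.dump({k:np.array(v) for k,v in c.items()},open('w11','wb'))
E
python3 lat.py w11 -1
```

```text
time: 27.85
ee_pos: [0.5052, -0.3896, 0.1852]
eef_rot: [0.119, 0.993, 0.001, 0.001]
ft_force: [0.4, 1.3, 6.1]
width: 0.0134
grip_force: 60.0
ang 166.4 key ext [ 0.0722 -0.0631  0.0994] F(ext) [0.1 1.4 6.1] lever 89 j7 2.15
units [-0.009  0.    -0.003] slope z 0.0927239
time: 28.45
ee_pos: [0.4122, -0.3685, 0.2246]
eef_rot: [0.121, 0.993, 0.001, 0.0]
ft_force: [-0.2, -0.2, -1.1]
width: 0.0134
grip_force: 59.9
181 182 183 182 183 183 182 182 183 182 182 182 182 182 182 182 182 182
181 180 180 180 181 180 181 180 180 180 179 178 179 179 179 180 179 179
177 177 176 176 176 176 175 176 175 175 175 174 175 175 175 175 175 174
158 162 162 162 160 159 159 158 156 154 155 131 126 120 119 115 113 109
172  56  46  46  46  43  25  27  27  27  28  33  34  33  33  32  35  34
188  47  43  42  45  41  40  40  40  39  38  38  38  39  38  40  38  38
186  57  45  44  42  42  41  40  40  39  39  39  37  38  39  38  38  39
 82  37  36  38  37  37  40  38  38  40  40  37  38  37  39  38  38  39
 24  37  34  33  33  30  29  28  28  25  28  37  40  38  39  39  40  38
 22  35  34  33  32  30  28  29  29  27  28  24  27  32  37  35  30  29
 49  17  24  27  28  29  28  28  28  28  27  23  26  25  25  25  25  25
206 222 187 180  92  14  25  23  25  25  24  25  25  26  26  27  24  25
191 225 227 231 244 164 123 115  90  30  20  24  23  26  25  23  24  24
189 216 227 233 179 113 141 136 140 203 123   8  23  26  25  26  23  20
199 194 232 211 201 146 132 134 182 239 243 200  63  23  26  25  23 137
204 200 214 220 238 221 176 163 234 153  93  66  52  55  57  54 103 142
207 208 199 224 234 236 212 224 230  60  47  49  49  53  54  52  96 139
209 211 211 205 219 231 214 232 227  62  50  51  50  49  50  49  47  65
```

```bash
python3 -m crank '0 0 0 .09 -1;0 0 0 .09 -1;0 0 0 .09 -1;0 0 0 .09 -1;0 0 0 .09 -1;0 0 0 .09 -1;0 0 0 .09 -1;0 0 0 .09 -1;0 0 0 .09 -1;0 0 0 .09 -1'; python3 -m crank '0 0 0 .09 -1;0 0 0 .01 -1;0 0 0 0 -1;0 0 0 0 -1';python3 go.py .083 -.056 .139
python3 - <<'E'
from h import *
c=grab('wrist');import pickle;pickle.dump({k:np.array(v) for k,v in c.items()},open('w11','wb'))
print(proj(c,wor([.0406,-.091,.0966])))
E
```

```text
time: 29.5
ee_pos: [0.4158, -0.3685, 0.2244]
eef_rot: [0.737, 0.676, -0.0, -0.0]
ft_force: [0.2, 1.3, -1.4]
width: 0.0136
grip_force: 59.9
time: 29.9
ee_pos: [0.415, -0.3689, 0.2246]
eef_rot: [0.785, 0.619, -0.0, 0.0]
ft_force: [-0.2, -0.8, -1.0]
width: 0.0135
grip_force: 59.9
ang 76.5 key ext [-0.022  -0.0663  0.1388] F(ext) [-0.  -0.9 -1. ] lever 156 j7 0.63
units [ 0.048  0.525 -0.001] slope z 0.09792005000000001
[[346.17545203 225.32877713]]
```

```bash
python3 lat.py w11 -1 | awk 'NR%2'; python3 -m crank '.048 .13 0 0 -1;0 .13 0 0 -1;0 .13 0 0 -1;0 .135 0 0 -1;0 0 .09 0 -1;0 0 .08 0 -1;0 0 0 0 -1;0 0 0 0 -1;0 0 0 0 -1';python3 go.py .083 -.056 .1008
```

```text
180 180 180 181 185 110 105 127 132 146 150 149 149 157 167 187 189 183
185 184 185 169 111 160 179 200 188 187 187 192 169 209 158 158 168 174
190 191 171 170 181 187 186 179 182 184 187 139 128 194 189 198 109 136
197 145 179 180 191 180 180 181 184 182  88 110 109  85 114 187 194 156
171 179 183 184 178 180 182 187 128  99 112 107 104 186 185 181 182 187
177 185 180 180 179 184 175  83  95 108 106 136 186 183 180 185 182 185
198 176 179 182 185 117  84  97 104 105 186 184 180 182 185 182 186 172
208 161 186 167 187 165 159 153 142 187 183 180 186 182 184 183 167 103
156 155 128 146 197 191 168 182 186 181 184 187 180 184 184 121 135 127
time: 30.85
ee_pos: [0.5188, -0.3849, 0.1918]
eef_rot: [0.787, 0.617, 0.0, 0.001]
ft_force: [-0.5, 0.1, -1.6]
width: 0.0135
grip_force: 59.9
ang 76.3 key ext [ 0.0826 -0.0569  0.106 ] F(ext) [-0.5 -0.  -1.6] lever 135 j7 0.65
units [0.005 0.002 0.026] slope z 0.09792005000000001
```

```bash
python3 -m crank '.005 0 .024 0 -1;0 0 0 0 -1;0 -.015 .0087 0 -1;0 -.015 .0087 0 -1;0 -.015 .0087 0 -1;0 -.015 .0087 0 -1;0 -.015 .0087 0 -1;0 0 0 0 -1';python3 go.py .0535 -.056 .0835
```

```text
time: 31.65
ee_pos: [0.5053, -0.3796, 0.1775]
eef_rot: [0.786, 0.618, 0.001, 0.001]
ft_force: [4.6, 0.7, 0.4]
width: 0.0136
grip_force: 60.4
ang 76.3 key ext [ 0.0682 -0.055   0.0917] F(ext) [4.3 1.8 0.4] lever 133 j7 0.66
units [-0.005 -0.074  0.041] slope z 0.08088822500000001
```

```bash
python3 -m crank '0 -.018 .01 0 -1;0 -.018 .01 0 -1;0 -.018 .01 0 -1;0 -.018 .01 0 -1;0 0 0 0 -1;0 -.012 .006 0 -1;0 -.01 .004 0 -1;0 0 0 0 -1';python3 go.py .0535 -.056 .0835
```

```text
time: 32.45
ee_pos: [0.488, -0.3762, 0.1685]
eef_rot: [0.786, 0.618, 0.001, 0.002]
ft_force: [7.7, -0.8, 4.4]
width: 0.0132
grip_force: 61.5
ang 76.3 key ext [ 0.0506 -0.056   0.0827] F(ext) [7.7 1.  4.4] lever 134 j7 0.67
units [-0.     0.015 -0.004] slope z 0.08088822500000001
```

```bash
python3 -m crank '0 -.013 .002 0 -1;0 0 0 0 -1';python3 go.py .0535 -.056 .0835;python3 -m crank '0 .03 0 0 -1;0 0 -.2 0 -1;0 0 -.1 0 -1;0 -.2 0 0 -1;0 -.2 0 0 -1;0 0 0 0 -1;0 0 0 0 -1'; python3 - <<'E'
from h import *
c=grab('wrist');import pickle;pickle.dump({k:np.array(v) for k,v in c.items()},open('w12','wb'))
E
python3 lat.py w12 -1 | awk 'NR%2'; python3 lat.py w12 1 | awk 'NR%2'
```

```text
time: 32.65
ee_pos: [0.4858, -0.376, 0.1685]
eef_rot: [0.786, 0.618, 0.001, 0.003]
ft_force: [9.3, -0.1, 4.2]
width: 0.0135
grip_force: 62.0
ang 76.3 key ext [ 0.0484 -0.0562  0.0827] F(ext) [9.  2.2 4.2] lever 134 j7 0.67
units [ 0.001  0.025 -0.004] slope z 0.08088822500000001
time: 33.35
ee_pos: [0.4106, -0.3573, 0.2268]
eef_rot: [0.787, 0.617, 0.0, -0.0]
ft_force: [1.1, 0.5, -1.4]
width: 0.0133
grip_force: 59.6
179 178 179 181 165 101 113 142 139 149 144 143 154 156 155 156 155 118
183 183 185 136 127 158 183 147 188 185 188 192 189 172 165 161 159 153
189 191 135 176 180 180 185 150 141  78  85 168 184 178 191 184 155 152
197 164 185 184 179 180 185 138 167 106 105 164 184 179 185 181 184 159
173 174 185 185 179 180 184 142 152 105 103 193 184 179 185 182 185 182
159 173 183 186 179 180 185 150 139 102 100 190 184 178 185 181 183 185
196 175 176 185 178 178 185 151 128 101 101 148 185 179 186 181 185 170
209 173 173 185 180 179 185 140 113 113 106 172 186 180 187 183 179 156
 64 106  54 158 189 181 186 137 185 176 174 190 185 181 193 124  82  84
  0   0   0   0   0   0   0   0   0   0   0   0   0   0   0   0   0   0
207 205 200 198 161 130  72  23   0   0   0   0   0   0   0   0   0   0
202 202 170 182 175 180 177 130  87  86  95 181 175 174 182 194  92 153
186 181 177 182 175 179 179 137  75  68  66 184 175 175 179 192 177 151
152 180 177 181 175 178 178 138 108  94  78 182 175 175 179 186 179 165
151 180 178 182 175 179 179 133 114  94  85 186 175 176 179 181 181 163
132 183 178 182 176 180 179 139 129  93 103 182 177 176 179 180 180 127
157 127 180 182 176 180 180 137 122  94  86 186 178 176 180 182 123 109
144 147 120 132 167 181 183 145 179 172 165 186 180 172 143  97  96 100
```

```bash
python3 -m crank '.2 0 -.1 0 -1;.22 0 0 0 -1;.22 0 0 0 -1;.22 0 0 0 -1;.22 0 0 0 -1;.22 0 0 0 -1;.22 0 0 0 -1;.22 0 0 0 -1;.22 0 0 0 -1;.22 -.03 0 0 -1'; python3 -m crank '.2 0 0 0 -1;0 0 0 -.074 -1;0 0 0 -.074 -1;0 0 0 -.074 -1;0 0 0 0 -1;0 0 0 0 -1'; python3 -c "
from h import *;st(.5163,.1086)"
```

```text
time: 34.4
ee_pos: [0.5105, 0.0693, 0.2464]
eef_rot: [0.787, 0.617, -0.001, 0.001]
ft_force: [0.9, -0.7, -1.0]
width: 0.0134
grip_force: 59.6
time: 35.0
ee_pos: [0.5193, 0.1063, 0.2464]
eef_rot: [0.669, 0.743, -0.001, 0.0]
ft_force: [0.5, -0.6, -1.4]
width: 0.0136
grip_force: 59.6
ang 96.0386424827519 pos [0.5193401  0.10634245 0.24640738] F [ 0.5 -0.6 -1.4] M [-0.06  0.05 -0.01] w 0.013567481484018982
need units dx dy 0.012824185710233561 -0.013928678946847382
```

```bash
python3 -m crank '.013 -.014 .1 0 -1;0 0 .2 0 -1;0 0 .15 0 -1;0 0 0 0 -1;0 0 0 0 -1;0 0 0 0 -1'; python3 -c "
from h import *;st(.5163,.1086)"
```

```text
time: 35.6
ee_pos: [0.5172, 0.1088, 0.1586]
eef_rot: [0.668, 0.744, 0.001, 0.001]
ft_force: [-0.1, -0.4, -0.4]
width: 0.0131
grip_force: 59.6
ang 96.17726454311548 pos [0.51719248 0.10881625 0.15858359] F [-0.1 -0.4 -0.4] M [-0.03  0.11  0.01] w 0.013104351246988688
need units dx dy -0.0005947990091095228 -0.00455283057889128
```

```bash
python3 -m crank '0 -.004 .05 0 -1;0 0 .05 0 -1;0 0 .05 0 -1;0 0 0 0 -1;0 0 0 0 -1'; python3 -c "
from h import *;st(.5163,.1086)"
```

```text
time: 36.1
ee_pos: [0.5151, 0.1084, 0.1265]
eef_rot: [0.668, 0.744, -0.0, 0.0]
ft_force: [-0.2, -0.7, -1.6]
width: 0.0136
grip_force: 59.6
ang 96.22885056863254 pos [0.51508765 0.10838573 0.12652111] F [-0.2 -0.7 -1.6] M [-0.04  0.05  0.01] w 0.013626917404308733
need units dx dy 0.00040730718842755696 0.006142196873546027
```

```bash
python3 -m crank '0 .005 .05 0 -1;0 0 .05 0 -1;0 0 .025 0 -1;0 0 0 0 -1;0 0 0 0 -1;0 0 0 0 -1'; python3 -c "
from h import *;st(.5163,.1086)"
```

```text
time: 36.7
ee_pos: [0.5164, 0.1087, 0.102]
eef_rot: [0.668, 0.745, 0.0, 0.0]
ft_force: [-0.0, -0.3, -1.2]
width: 0.0134
grip_force: 59.6
ang 96.2385041867754 pos [0.51640863 0.10867825 0.10201996] F [-0.  -0.3 -1.2] M [-0.09  0.18  0.02] w 0.013440082947873489
need units dx dy -0.0003299193796873032 -0.0005824613913870657
```

```bash
python3 -m crank '0 0 .018 0 -1;0 0 0 0 -1;0 0 0 0 -1'; python3 -c "
from h import *;st(.5163,.1086)"; python3 -m crank '0 0 0.002 0 -.9;0 0 0 0 -.6;0 0 0 0 -.4;0 0 0 0 -.1;0 0 0 0 0.1;0 0 0 0 .2;0 0 0 0 .2;0 0 0 0 .2'
```

```text
time: 37.0
ee_pos: [0.5164, 0.1087, 0.0983]
eef_rot: [0.668, 0.745, 0.0, 0.0]
ft_force: [0.0, 0.5, 0.6]
width: 0.0131
grip_force: 59.6
ang 96.24270378753788 pos [0.51638476 0.1087093  0.09828639] F [0.  0.5 0.6] M [-0.04 -0.   -0.01] w 0.013122599968475472
need units dx dy -0.0004971604851799695 -0.0004807359181381328
time: 37.8
ee_pos: [0.5162, 0.1087, 0.0977]
eef_rot: [0.668, 0.745, -0.0, 0.0]
ft_force: [0.6, 0.2, -0.2]
width: 0.0507
grip_force: 0.0
```

```bash
python3 -m crank '0 0 -.1 0 .2;0 0 -.2 0 .2;0 0 -.2 0 .2;0 0 -.2 0 .2;0 0 -.15 0 .2;-.2 0 0 0 .2;-.15 0 0 0 .2;0 0 0 0 .2;0 0 0 0 .2'; python3 - <<'E'
from h import *
c=grab('wrist');u=proj(c,[[.5165,.1069,.12],[.5165,.1069,.062],[.512,.1517,.12],[.521,.062,.12]]);print(u)
a=c['img'].copy()
for p in u: cv2.circle(a,tuple(int(v) for v in p),2,(0,0,255),-1)
w=cv2.resize(a,(440,330));t=grab('top')['img'][150:270,340:460]
cv2.imwrite('pics/fin.png',np.hstack([w,cv2.resize(t,(330,330),interpolation=cv2.INTER_CUBIC)]))
E
```

```text
time: 38.7
ee_pos: [0.5238, 0.0387, 0.2678]
eef_rot: [0.668, 0.744, 0.0, -0.0]
ft_force: [0.8, 0.2, 0.8]
width: 0.0522
grip_force: 0.0
[[277.10754528 115.4725932 ]
 [277.04982618 113.15400982]
 [277.49340976  61.30028188]
 [276.73674604 166.20990397]]
```

View pics/fin.png

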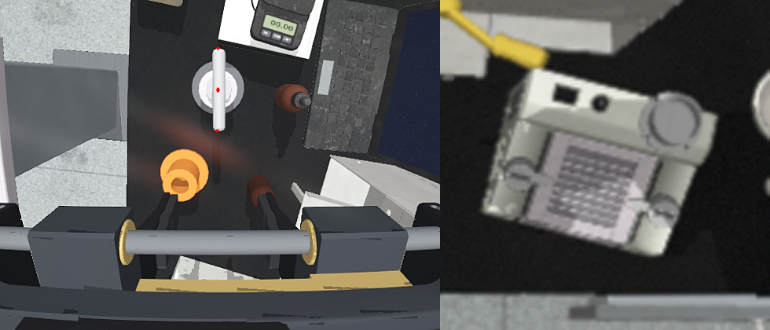

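The key stands upright in its stand with the bar ends on their original marks at (218,47) and (217,130). In the top view the cassette is flush and both latch fingers lie square across it. Handing in.

```bash
python3 -c "
from bench import workorder;print(workorder.close_job())"
```

```text
the job is handed in; nothing more can be done
None
```

The job is handed in after about 39 s on the robot's clock (limit 67 s): the cassette is fully home, both latches lie square across it, and the T-key is back upright in its stand; I turned the latches by pushing their fingers with the held key, not by turning it in the slots, because the gripper would have hit the yellow lever behind the left latch, and the hand-in gave no verdict.

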